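Swipe the cup warmer up to full

TASK

Turn the cup warmer up to full: with the fingers closed, set the fingertips lightly on the smallest orange dot of its curved black control strip and slide them along the strip in one gentle stroke, over every dot in turn to the largest, without lifting off on the way. Then take the hand away so the strip springs back up, and leave the cup, the sugar bowl and the spice jar standing where they are; grasp nothing.

Things in the scene. Friction and masses are not known exactly. Their poses are not given: they have to be found in the camera images.
- warmer: round white electric cup warmer, fixed: body 232 mm across, top face 16 mm above the worktop. Origin on the worktop, under the centre of the steel heating disc (92 mm across, 20 mm high) that carries the cup; z up, -x roughly towards the robot. The middle of the white body lies 35 mm from the origin along -x. A raised black control strip curves round the disc on the robot's side (see strip).
- strip (a joint): travel of the black control strip, m: 0 at rest, 0.006 pressed to its stop; it moves straight down and springs back (starts to give at 1.5 N, then 1.5 N per mm, 10 N at the stop). The strip is a 20 mm wide arc, centre line 108 mm from the warmer's origin, to 65 deg either side of its -x; flat top 26 mm above the worktop at rest, with five orange dots 29 deg apart.
- dot1 (a point): orange domed dot number 1 on the control strip, 8 mm across (the smallest, at the left end of the strip seen from the robot, warmer angle 58 deg from -x towards +y). The point is at its centre, level with the strip's top; the dot's crown is 1.5 mm above that. It rides down with the strip.
- dot2 (a point): orange domed dot number 2 on the control strip, 11 mm across. The point is at its centre, level with the strip's top; the dot's crown is 1.5 mm above that. It rides down with the strip.
- dot3 (a point): orange domed dot number 3 on the control strip, 14 mm across. The point is at its centre, level with the strip's top; the dot's crown is 1.5 mm above that. It rides down with the strip.
- dot4 (a point): orange domed dot number 4 on the control strip, 17 mm across. The point is at its centre, level with the strip's top; the dot's crown is 1.5 mm above that. It rides down with the strip.
- dot5 (a point): orange domed dot number 5 on the control strip, 20 mm across (the largest, at the right end seen from the robot). The point is at its centre, level with the strip's top; the dot's crown is 1.5 mm above that. It rides down with the strip.
- cup: white espresso cup, 62 mm across, 51 mm high, handle reaching 61 mm from its axis, standing loose on the heating disc. Origin: centre of its underside. Not to be disturbed.
- sugar_bowl: round white lidded sugar bowl, 95 mm across, 74 mm high, loose on the worktop to one side of the warmer. Origin: centre of its underside. Not to be disturbed.
- pepper_jar: small glass spice jar with a white lid, 47 mm across, 98 mm high, loose on the worktop on the other side of the warmer. Origin: centre of its underside. Not to be disturbed.

How it is judged (in metres and radians):
On the way, in this order (a step that is already met when the one before it is completed fails the run):
1. the fingertips touch dot 1 (the smallest) (contact force between strip_c15 and the fingers above 0.4 N), for 0.04 s.
2. the fingertips touch dot 2 (contact force between strip_c16 and the fingers above 0.4 N), for 0.04 s.
3. the fingertips touch dot 3 (contact force between strip_c17 and the fingers above 0.4 N), for 0.04 s.
4. the fingertips touch dot 4 (contact force between strip_c18 and the fingers above 0.4 N), for 0.04 s.
5. the fingertips touch dot 5 (the largest) (contact force between strip_c19 and the fingers above 0.4 N), for 0.04 s.
At the end, for the whole second after the job is handed in: after touching the five dots in order the strip is released (pressed down less than 0.5 mm), and the cup, sugar bowl and jar are at rest, upright within 0.1 rad and within 12 mm of where they stood (value of joint strip below 0.0005 m and distance of each of cup, sugar_bowl, pepper_jar from where it was at the start of the episode below 0.012 m and angle between each of cup, sugar_bowl, pepper_jar's own z axis and vertical below 0.1 rad and linear speed of each of cup, sugar_bowl, pepper_jar below 0.02 m/s).
It fails at once if the hand or fingers press on the warmer with more than 20 N (contact force between warmer and the arm above 20 N or contact force between warmer and the fingers above 20 N).
It fails at once if lifting off on the way: the TCP is 32 to 65 mm above dot 2, 3 or 4 (within 22 mm sideways) with the strip not pressed ((horizontal distance between the grasp point and dot2 below 0.022 m and z of the grasp point in the frame of dot2 between 0.032 and 0.065 m and value of joint strip below 0.0003 m) or (horizontal distance between the grasp point and dot3 below 0.022 m and z of the grasp point in the frame of dot3 between 0.032 and 0.065 m and value of joint strip below 0.0003 m) or (horizontal distance between the grasp point and dot4 below 0.022 m and z of the grasp point in the frame of dot4 between 0.032 and 0.065 m and value of joint strip below 0.0003 m)).
It fails at once if the cup is shifted or lifted by more than 20 mm or tipped by more than 0.25 rad (distance of cup from where it was at the start of the episode above 0.02 m or angle between cup's own z axis and vertical above 0.25 rad).
It fails at once if the sugar bowl is shifted or lifted by more than 20 mm or tipped by more than 0.25 rad (distance of sugar_bowl from where it was at the start of the episode above 0.02 m or angle between sugar_bowl's own z axis and vertical above 0.25 rad).
It fails at once if the pepper jar is shifted or lifted by more than 20 mm or tipped by more than 0.25 rad (distance of pepper_jar from where it was at the start of the episode above 0.02 m or angle between pepper_jar's own z axis and vertical above 0.25 rad).
It also fails if it takes over 43 s, if anything falls off the work surface, if the arm or the gripper's body presses on something with over 40 N, if the wrist force passes 120 N, or if a joint passes its speed limit or range.

ROBOT

A 6-joint arm with a two-finger parallel gripper is mounted at the origin on a cart in front of the work surface, level with it; the furniture and walls round the work are solid. World frame = base frame: x ahead of the robot, y to its left, z up, the work surface at z = 0. Lengths are in mm, angles in rad, forces in N, time in s.
With the tool pointing down it reaches from about 350 to 775 mm from the base axis. Payload 7.3 kg.
Tool frame: the origin (TCP) lies between the finger pads, 19 mm behind the fingertips; this is the grasp point; z points along the fingers, y is the line along which they close (so a half turn about z gives the same grasp; the last joint's range is limited). The gripper opens to 92 mm and grips with 3 to 60 N. Pads are 19 mm wide; open, the fingers measure 130 mm over their backs; the gripper's body (75 mm by 190 mm) begins 47 mm behind the grasp point.
Start: joints at [0.963, 0.342, 1.524, -0, 1.275, -0.146], TCP at [233.907, 470.032, 245.541] pointing down, gripper open.
Joint ranges: [-2.53, 2.53], [-0.77, 2.02], [0.04, 2.7], [-1, 4.14], [0.28, 2.66], [-3.11, 3.11]. Speed limits (rad/s): [2.57, 2.57, 3.14, 3.14, 3.14, 3.14].

INTERFACE

Orientations are given as a unit quaternion [x, y, z, w].
In Python, from workcell import env, get_image, get_calibration, ticket gives the robot as it stands.
- The arm moves only by the tool servo_tool, never from a script. Its argument "motion" is a list of rows, each an object with "translation": the shift along the tool's x, y, z as a fraction of full scale, a list of three; "delta_rot": the turn, a rotation vector about the tool's x, y, z as a fraction of full scale, a list of three. A call has 1 to 10 rows; each row shifts and turns the commanded pose from where the row before left it, along the tool's axes as they then stand; what a row does not reach is not made up. Full scale, the value 1, is 0.12 m for a shift and 45 degrees for a turn. A row lasts 1/10 s, in which the tool goes at most 50 mm and 8.59 degrees, less where a joint would pass 70% of its speed; a pose out of reach is approached as far as the arm can. A call with a number of a shift or a turn outside -1 to 1 is refused whole. A call with a gripper value outside its range is refused whole. "jaw" is the closure, from 0 (fully open) to 1 (shut), set as the call begins (left out, the last holds). The fingers move at their own pace and stop on an object; the grip force is fixed at half the most. Time passes only in rows, so rows that do not move let the fingers close. It gives the time, the measured TCP pose, the force, the opening and the grip force at its end, in the units of the state.
- env.get_state(): the state, without advancing time (a new reading comes with each control period).
- get_image(name): name is "scene" or "top" or "wrist"; returns (picture, depth): 400x640x3 uint8, blue, green, red; 400x640 float32, mm along the optical axis (not along the pixel's ray), 0 where there is no reading.
- get_calibration(name): a dict with "fx", "fy", "cx", "cy" (pixels), "camera_from_world" (4x4, takes a point from world to camera coordinates). Camera axes: x right, y up, looking along -z (the intrinsics and any distortion apply to the point x, -y, -z); pixel columns grow to the right and rows downward; lengths in mm; the calibration is good to about 2 mm. A picture is of the moment at which its call begins: read the wrist's pose just before it. get_calibration takes no time and is no camera call; for the wrist camera it gives the pose at the moment of the call.
- ticket.finish_job(): hands the job in; it is judged then, once.
The state is a dict: "clock": time; "joint_pos": joint angles; "qd": joint speeds; "effort": joint torques, N m; "position": TCP position; "eef_rot": TCP orientation; "force": force on the tool from outside, world axes, zero at the start; "torque": the same for the moment, N m; "finger_gap": opening from 0.0 (shut) to 1.0 (fully open); "finger_force": force on a finger pad.
Only numpy, scipy, OpenCV 4.12 (cv2) and the standard library are available. Lean on these libraries where they do the work, as an engineer would, in place of code of your own. Each camera call takes 0.05 s, during which the arm holds its last target. There are 200 camera calls.

## Working session

There is one attempt and no reset: what is moved stays moved. The work goes in short steps, Python scripts to look and compute and a tool call to move; the robot and the scene stay as the last step left them, time stands still between calls to the robot, and variables do not carry over. Pictures are saved under pics/ and viewed, at most 10 in all, crops included, and the job is handed in when it is done.

Besides the shell and the picture viewer there is one more tool, called after "Emit:" by a JSON object that holds its "method" and its "body". servo_tool: Moves the arm, as the interface text tells. Shift numbers are shares of 0.12 m and turn numbers shares of 45 degrees, none past 1 either way. Its arguments: {"type":"object","properties":{"motion":{"type":"array","items":{"type":"object","properties":{"translation":{"type":"array","items":{"type":"number","minimum":-1,"maximum":1}},"delta_rot":{"type":"array","items":{"type":"number","minimum":-1,"maximum":1}}}}},"jaw":{"type":"number"}},"required":["motion"]}

```bash
mkdir -p pics; cat > h.py <<'E'
import numpy as np, cv2
from workcell import env, get_image, get_calibration, ticket
def world(px,d,c):
    px=np.atleast_2d(px).astype(float); d=np.atleast_1d(d)
    p=np.c_[(px[:,0]-c['cx'])/c['fx']*d,-(px[:,1]-c['cy'])/c['fy']*d,-d,np.ones(len(d))]
    return (np.linalg.inv(np.array(c['camera_from_world']))@p.T).T[:,:3]
def orange(im):
    h=cv2.cvtColor(im,cv2.COLOR_BGR2HSV)
    return cv2.inRange(h,(5,130,110),(22,255,255))
def blobs(im,dep,c,mn=15):
    n,l,s,ce=cv2.connectedComponentsWithStats(orange(im))
    for i in range(1,n):
        if s[i,4]>mn:
            d=np.median(dep[(l==i)&(dep>0)]) if ((l==i)&(dep>0)).any() else 0
            print(ce[i].round(1),s[i,4],d,world(ce[i],d,c)[0].round(1))
E
python3 - <<'E'
from h import *
s=env.get_state(); print({k:np.round(v,3) for k,v in s.items()})
for n in ('top','scene'):
    im,d=get_image(n); c=get_calibration(n); cv2.imwrite(f'pics/{n}.png',im); np.savez(f'{n}.npz',im=im,d=d)
    print(n,{k:(v if np.isscalar(v) else np.round(v,2).tolist()) for k,v in c.items()}); blobs(im,d,c)
E
```

```text
{'clock': np.float64(0.0), 'joint_pos': array([ 0.963,  0.343,  1.525, -0.   ,  1.275, -0.146]), 'qd': array([ 0.001,  0.   ,  0.002, -0.002, -0.002,  0.   ]), 'effort': array([-1.0000e-03, -4.3124e+01, -2.4422e+01,  7.2000e-02,  5.6000e-02,
       -0.0000e+00]), 'position': array([233.688, 469.696, 244.852]), 'eef_rot': array([ 0.229,  0.973, -0.001, -0.   ]), 'force': array([0.448, 0.093, 0.052]), 'torque': array([-0.025,  0.024,  0.027]), 'finger_force': np.float64(0.0), 'finger_gap': np.float64(0.997)}
top {'fx': 499.892271112219, 'fy': 499.892271112219, 'cx': 310.9373464810731, 'cy': 199.76872961632168, 'camera_from_world': [[0.01, -1.0, 0.03, 60.14], [1.0, 0.01, 0.05, -552.28], [-0.05, 0.03, 1.0, -1114.75], [0.0, 0.0, 0.0, 1.0]]}
[389.3  27.7] 158 897.2482 [850.8 -64.8 259.2]
[632.8  28.8] 81 1077.8319 [ 924.5 -622.1   97.5]
[443.7  40.6] 36 929.55286 [ 840.5 -171.9  229.4]
[208.   75.1] 117 907.3849 [765.6 261.4 235.9]
[357.6 199.1] 97 1098.204 [552.8 -35.7  43.3]
[395.6 228.4] 73 1114.0677 [ 489.2 -123.    26.9]
[330.7 243.4] 29 1109.868 [454.5  21.5  25.4]
[377.8 244.5] 55 1111.934 [452.9 -83.4  26.2]
[354.1 250.1] 39 1109.6241 [440.1 -30.6  26.5]
[373.2 359.6] 48 2025.6158 [ -51.1 -218.8 -908.4]
scene {'fx': 405.2815214677586, 'fy': 405.2815214677586, 'cx': 317.8192253136976, 'cy': 204.4602874345021, 'camera_from_world': [[0.72, -0.69, 0.02, -361.87], [0.51, 0.54, 0.66, -366.97], [-0.47, -0.47, 0.75, -694.92], [0.0, 0.0, 0.0, 1.0]]}
[109.3  35.9] 70 1589.8605 [ 617.1 1298.3    8.3]
[457.5 108.6] 42 869.1355 [850.6 -64.7 260.4]
[343.1 222.6] 133 925.2878 [576.6  -5.1  50.7]
[295.8 251.5] 18 899.3194 [455.5  22.3  26.6]
[307. 270.] 31 867.0429 [440.6 -30.3  27.3]
[328.7 281.9] 49 847.771 [453.4 -83.1  27.8]
[354.5 283.7] 66 847.0215 [ 490.1 -122.8   26.9]
```

View pics/top.png

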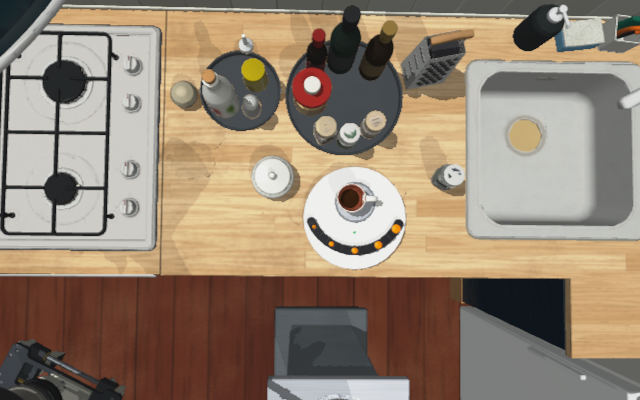

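View pics/scene.png

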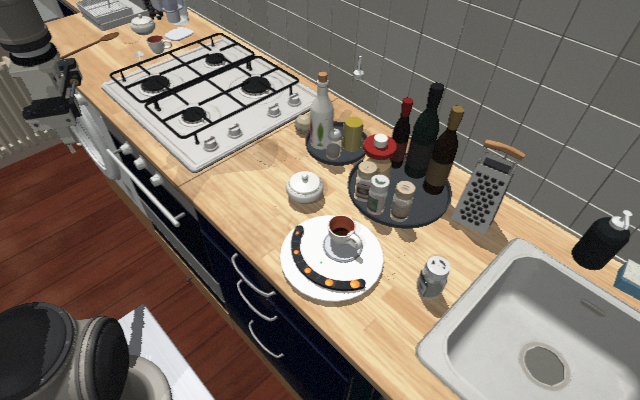

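```bash
python3 - <<'E'
from h import *
from scipy.optimize import least_squares
P=np.array([[455,21.9],[440.3,-30.5],[453.2,-83.2],[489.7,-122.9]])
a=np.radians([29,0,-29,-58])
def pts(q,a): return np.c_[q[0]-108*np.cos(a+q[2]*-1),q[1]+108*np.sin(a-q[2])]
r=least_squares(lambda q:(pts(q,a)-P).ravel(),[550,-30,0]); print(r.x,r.fun.round(1))
A=np.radians([58,43.5,29,14.5,0,-14.5,-29,-43.5,-58]); print(pts(r.x,A).round(1))
z=np.load('top.npz');c=get_calibration('top');d=z['d']
v,u=np.mgrid[:400,:640]; w=world(np.c_[u.ravel(),v.ravel()],d.ravel(),c)
for nm,(x,y),rr in (('bowl',(273,177),24),('jar',(449,177),20),('cup',(352,200),22)):
    m=(np.hypot(u-x,v-y)<rr).ravel(); p=w[m]; h=p[p[:,2]>(30 if nm!='cup' else 45)]
    print(nm,h.min(0).round(),h.max(0).round(),np.median(h,0).round())
E
```

```text
[ 5.48461886e+02 -3.22784232e+01 -1.69139814e-02] [-0.1 -0.2  0.2  0.  -0.1  0.2 -0.   0. ]
[[ 492.8   60.3]
 [ 471.4   43.4]
 [ 454.9   21.7]
 [ 444.4   -3.5]
 [ 440.5  -30.5]
 [ 443.5  -57.5]
 [ 453.1  -83. ]
 [ 468.9 -105.3]
 [ 489.7 -122.9]]
bowl [499.  98.  30.] [ 649.  200. 1137.] [600. 152.  52.]
jar [ 499. -255.   30.] [ 630.   98. 1137.] [ 602. -223.   96.]
cup [499. -69.  45.] [ 586.   98. 1137.] [556. -32.  67.]
```

Emit:
{"method": "servo_tool", "body": {"motion": [{"delta_rot": [0,0,0.1764]},{"delta_rot": [0,0,0.1764]},{"delta_rot": [0,0,0.1764]},{"delta_rot": [0,0,0.1764]},{"delta_rot": [0,0,0.1764]},{"delta_rot": [0,0,0.1764]},{"delta_rot": [0,0,0.1764]},{"delta_rot": [0,0,0.1764]},{},{}], "jaw": 1}}

```text
$.motion[0]: bad value
```

Emit:
{"method": "servo_tool", "body": {"motion": [{"translation": [-0.2,0.13,0]},{"translation": [-0.3,0.19,0]},{"translation": [-0.34,0.215,0]},{"translation": [-0.34,0.215,0]},{"translation": [-0.34,0.215,0]},{"translation": [-0.34,0.215,0]},{"translation": [-0.34,0.215,0]},{"translation": [-0.34,0.215,0]},{"translation": [-0.34,0.215,0]},{"translation": [-0.3,0.19,0]}]}}

```text
$.motion[0]: bad value
```

Emit:
{"method": "servo_tool", "body": {"motion": [{"translation": [0,0,0],"delta_rot": [0,0,0.176]},{"translation": [0,0,0],"delta_rot": [0,0,0.176]},{"translation": [0,0,0],"delta_rot": [0,0,0.176]},{"translation": [0,0,0],"delta_rot": [0,0,0.176]},{"translation": [0,0,0],"delta_rot": [0,0,0.176]},{"translation": [0,0,0],"delta_rot": [0,0,0.176]},{"translation": [0,0,0],"delta_rot": [0,0,0.176]},{"translation": [0,0,0],"delta_rot": [0,0,0.179]},{"translation": [0,0,0],"delta_rot": [0,0,0]},{"translation": [0,0,0],"delta_rot": [0,0,0]}], "jaw": 1}}

```text
clock: 1.1
position: [233.8, 469.9, 245.3]
eef_rot: [0.705, 0.709, -0.0, 0.0]
force: [0.1, 0.3, 0.2]
finger_gap: 0.179
finger_force: 0.0
```

Emit:
{"method": "servo_tool", "body": {"motion": [{"translation": [-0.2,0.13,0],"delta_rot": [0,0,0]},{"translation": [-0.3,0.19,0],"delta_rot": [0,0,0]},{"translation": [-0.34,0.215,0],"delta_rot": [0,0,0]},{"translation": [-0.34,0.215,0],"delta_rot": [0,0,0]},{"translation": [-0.34,0.215,0],"delta_rot": [0,0,0]},{"translation": [-0.34,0.215,0],"delta_rot": [0,0,0]},{"translation": [-0.34,0.215,0],"delta_rot": [0,0,0]},{"translation": [-0.34,0.215,0],"delta_rot": [0,0,0]},{"translation": [-0.34,0.215,0],"delta_rot": [0,0,0]},{"translation": [-0.3,0.19,0],"delta_rot": [0,0,0]}]}}

```text
clock: 2.1
position: [476.9, 86.4, 245.6]
eef_rot: [0.706, 0.708, 0.0, 0.0]
force: [0.5, -0.0, -0.4]
finger_gap: 0.004
finger_force: 0.0
```

Emit:
{"method": "servo_tool", "body": {"motion": [{"translation": [-0.133,0.083,0.1],"delta_rot": [0,0,0]},{"translation": [-0.1,0.06,0.2],"delta_rot": [0,0,0]},{"translation": [0,0,0.3],"delta_rot": [0,0,0]},{"translation": [0,0,0.2],"delta_rot": [0,0,0]},{"translation": [0,0,0.1],"delta_rot": [0,0,0]},{"translation": [0,0,0],"delta_rot": [0,0,0]},{"translation": [0,0,0],"delta_rot": [0,0,0]}]}}

```text
clock: 2.8
position: [493.4, 60.7, 137.8]
eef_rot: [0.706, 0.708, 0.0, 0.0]
force: [0.6, 0.2, 0.1]
finger_gap: 0.005
finger_force: 0.0
```

```bash
python3 - <<'E'
from h import *
print(env.get_state()['position'],env.get_state()['eef_rot'])
c=get_calibration('wrist');im,d=get_image('wrist');cv2.imwrite('pics/w1.png',im);blobs(im,d,c)
im,d=get_image('scene');cv2.imwrite('pics/s1.png',cv2.resize(im[120:340,180:500],None,fx=2.4,fy=2.4))
E
```

```text
[493.44643713  60.69425412 137.8392656 ] [7.06205080e-01 7.08007325e-01 9.39524138e-05 6.45648639e-05]
[317.1 200.3] 77 259.7296 [489.6  61.1  26.6]
[311.6 259.5] 80 81.13109 [489.2  94.3 202.6]
[327.2 252.4] 23 82.91976 [493.3  95.3 200.5]
[311.8 285.6] 67 80.08666 [489.3  88.2 205.4]
```

View pics/w1.png

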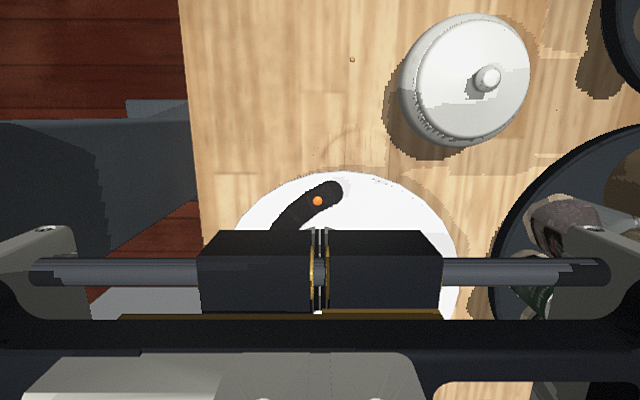

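View pics/s1.png

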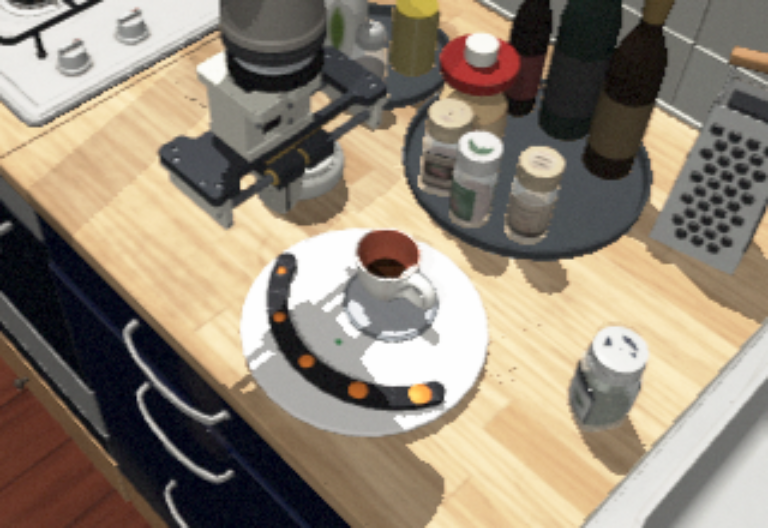

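The wrist view puts dot 1 at (317,200), which is within 3 mm of the fit. The scene view shows all five dots clear, with the gripper body above the bowl. Next I descend.

Emit:
{"method": "servo_tool", "body": {"motion": [{"translation": [0,-0.015,0.15],"delta_rot": [0,0,0]},{"translation": [0,0,0.2],"delta_rot": [0,0,0]},{"translation": [0,0,0.2],"delta_rot": [0,0,0]},{"translation": [0,0,0.1],"delta_rot": [0,0,0]},{"translation": [0,0,0.07],"delta_rot": [0,0,0]},{"translation": [0,0,0],"delta_rot": [0,0,0]},{"translation": [0,0,0],"delta_rot": [0,0,0]}]}}

```text
clock: 3.6
position: [492.0, 60.7, 51.9]
eef_rot: [0.707, 0.707, 0.001, 0.0]
force: [1.2, 0.5, 0.1]
finger_gap: 0.005
finger_force: 0.0
```

Emit:
{"method": "servo_tool", "body": {"motion": [{"translation": [0,0,0.02],"delta_rot": [0,0,0]},{"translation": [0,0,0.02],"delta_rot": [0,0,0]},{"translation": [0,0,0.01],"delta_rot": [0,0,0]},{"translation": [0,0,0],"delta_rot": [0,0,0]},{"translation": [0,0,0],"delta_rot": [0,0,0]}]}}

```text
clock: 4.1
position: [491.8, 60.7, 45.4]
eef_rot: [0.707, 0.707, 0.0, 0.0]
force: [0.7, 0.3, 3.2]
finger_gap: 0.003
finger_force: 1.1
```

Emit:
{"method": "servo_tool", "body": {"motion": [{"translation": [0,0,0.01],"delta_rot": [0,0,0]},{"translation": [0,0,0.01],"delta_rot": [0,0,0]},{"translation": [0,0,0],"delta_rot": [0,0,0]},{"translation": [0,0,0],"delta_rot": [0,0,0]}]}}

```text
clock: 4.5
position: [491.8, 60.7, 43.0]
eef_rot: [0.707, 0.707, 0.0, 0.0]
force: [0.5, -0.1, 6.2]
finger_gap: 0.008
finger_force: 2.8
```

Emit:
{"method": "servo_tool", "body": {"motion": [{"translation": [-0.028,-0.036,0],"delta_rot": [0,0,0]},{"translation": [-0.028,-0.036,0],"delta_rot": [0,0,0]},{"translation": [-0.028,-0.036,0],"delta_rot": [0,0,0]},{"translation": [-0.028,-0.036,0],"delta_rot": [0,0,0]},{"translation": [-0.028,-0.036,0],"delta_rot": [0,0,0]}]}}

```text
clock: 5.0
position: [469.8, 43.7, 42.8]
eef_rot: [0.707, 0.707, 0.0, 0.0]
force: [3.3, 1.9, 3.4]
finger_gap: 0.006
finger_force: 2.1
```

As predicted, the force is 6.2 N on dot 1 and about 4 N on the bare strip. I continue the stroke.

Emit:
{"method": "servo_tool", "body": {"motion": [{"translation": [-0.036,-0.027,0],"delta_rot": [0,0,0]},{"translation": [-0.036,-0.027,0],"delta_rot": [0,0,0]},{"translation": [-0.036,-0.027,0],"delta_rot": [0,0,0]},{"translation": [-0.036,-0.027,0],"delta_rot": [0,0,0]},{"translation": [-0.036,-0.027,0],"delta_rot": [0,0,0]}]}}

```text
clock: 5.5
position: [453.8, 22.0, 42.9]
eef_rot: [0.707, 0.707, 0.0, 0.0]
force: [2.6, 2.8, 6.8]
finger_gap: 0.001
finger_force: 2.9
```

Emit:
{"method": "servo_tool", "body": {"motion": [{"translation": [-0.042,-0.0175,0],"delta_rot": [0,0,0]},{"translation": [-0.042,-0.0175,0],"delta_rot": [0,0,0]},{"translation": [-0.042,-0.0175,0],"delta_rot": [0,0,0]},{"translation": [-0.042,-0.0175,0],"delta_rot": [0,0,0]},{"translation": [-0.042,-0.0175,0],"delta_rot": [0,0,0]},{"translation": [-0.045,-0.0065,0],"delta_rot": [0,0,0]},{"translation": [-0.045,-0.0065,0],"delta_rot": [0,0,0]},{"translation": [-0.045,-0.0065,0],"delta_rot": [0,0,0]},{"translation": [-0.045,-0.0065,0],"delta_rot": [0,0,0]},{"translation": [-0.045,-0.0065,0],"delta_rot": [0,0,0]}]}}

```text
clock: 6.5
position: [439.1, -30.2, 42.7]
eef_rot: [0.707, 0.707, 0.0, -0.0]
force: [0.1, 4.5, 6.3]
finger_gap: 0.005
finger_force: 3.1
```

Emit:
{"method": "servo_tool", "body": {"motion": [{"translation": [-0.045,0.005,0],"delta_rot": [0,0,0]},{"translation": [-0.045,0.005,0],"delta_rot": [0,0,0]},{"translation": [-0.045,0.005,0],"delta_rot": [0,0,0]},{"translation": [-0.045,0.005,0],"delta_rot": [0,0,0]},{"translation": [-0.045,0.005,0],"delta_rot": [0,0,0]},{"translation": [-0.0425,0.016,0],"delta_rot": [0,0,0]},{"translation": [-0.0425,0.016,0],"delta_rot": [0,0,0]},{"translation": [-0.0425,0.016,0],"delta_rot": [0,0,0]},{"translation": [-0.0425,0.016,0],"delta_rot": [0,0,0]},{"translation": [-0.0425,0.016,0],"delta_rot": [0,0,0]}]}}

```text
clock: 7.5
position: [451.7, -82.6, 42.7]
eef_rot: [0.707, 0.707, -0.0, -0.001]
force: [-2.4, 5.5, 6.3]
finger_gap: 0.007
finger_force: 3.2
```

Emit:
{"method": "servo_tool", "body": {"motion": [{"translation": [-0.037,0.026,0],"delta_rot": [0,0,0]},{"translation": [-0.037,0.026,0],"delta_rot": [0,0,0]},{"translation": [-0.037,0.026,0],"delta_rot": [0,0,0]},{"translation": [-0.037,0.026,0],"delta_rot": [0,0,0]},{"translation": [-0.037,0.026,0],"delta_rot": [0,0,0]},{"translation": [-0.029,0.035,0],"delta_rot": [0,0,0]},{"translation": [-0.029,0.035,0],"delta_rot": [0,0,0]},{"translation": [-0.029,0.035,0],"delta_rot": [0,0,0]},{"translation": [-0.029,0.035,0],"delta_rot": [0,0,0]},{"translation": [-0.029,0.035,0],"delta_rot": [0,0,0]},{"translation": [0,0,0],"delta_rot": [0,0,0]}]}}

```text
$.motion: bad value
```

Eleven rows is one too many, so that call was refused. I resend it with ten.

Emit:
{"method": "servo_tool", "body": {"motion": [{"translation": [-0.037,0.026,0],"delta_rot": [0,0,0]},{"translation": [-0.037,0.026,0],"delta_rot": [0,0,0]},{"translation": [-0.037,0.026,0],"delta_rot": [0,0,0]},{"translation": [-0.037,0.026,0],"delta_rot": [0,0,0]},{"translation": [-0.037,0.026,0],"delta_rot": [0,0,0]},{"translation": [-0.029,0.035,0],"delta_rot": [0,0,0]},{"translation": [-0.029,0.035,0],"delta_rot": [0,0,0]},{"translation": [-0.029,0.035,0],"delta_rot": [0,0,0]},{"translation": [-0.029,0.035,0],"delta_rot": [0,0,0]},{"translation": [-0.029,0.035,0],"delta_rot": [0,0,0]}]}}

```text
clock: 8.5
position: [488.5, -122.0, 42.7]
eef_rot: [0.707, 0.707, -0.0, -0.001]
force: [-4.2, 4.4, 6.7]
finger_gap: 0.005
finger_force: 3.3
```

Emit:
{"method": "servo_tool", "body": {"motion": [{"translation": [0,0,0],"delta_rot": [0,0,0]},{"translation": [0,0,0],"delta_rot": [0,0,0]}]}}

```text
clock: 8.7
position: [489.3, -122.6, 43.0]
eef_rot: [0.707, 0.707, 0.0, 0.001]
force: [-1.9, 0.5, 6.6]
finger_gap: 0.003
finger_force: 3.1
```

Emit:
{"method": "servo_tool", "body": {"motion": [{"translation": [0,0,-0.05],"delta_rot": [0,0,0]},{"translation": [0,0,-0.15],"delta_rot": [0,0,0]},{"translation": [0,0,-0.3],"delta_rot": [0,0,0]},{"translation": [0,0,-0.3],"delta_rot": [0,0,0]},{"translation": [0,0,-0.3],"delta_rot": [0,0,0]},{"translation": [0,0,-0.3],"delta_rot": [0,0,0]},{"translation": [0,0,-0.2],"delta_rot": [0,0,0]},{"translation": [0,0,-0.1],"delta_rot": [0,0,0]},{"translation": [0,0,0],"delta_rot": [0,0,0]},{"translation": [0,0,0],"delta_rot": [0,0,0]}]}}

```text
clock: 9.7
position: [488.6, -122.2, 246.4]
eef_rot: [0.707, 0.707, 0.0, 0.0]
force: [-0.2, 0.2, -0.7]
finger_gap: 0.0
finger_force: 0.0
```

```bash
python3 - <<'E'
from h import *
im,d=get_image('scene');cv2.imwrite('pics/s2.png',im)
blobs(im,d,get_calibration('scene'))
a=np.load('scene.npz')['im'];df=cv2.absdiff(a,im).max(2)
for n,(x,y) in dict(bowl=(305,187),jar=(433,275),cup=(343,235)).items(): print(n,df[y-15:y+15,x-12:x+12].mean())
E
```

```text
[107.2  36.8] 51 1585.38 [ 607.8 1297.2    7.8]
[460.1 109.3] 21 866.9077 [852.  -70.2 260.8]
[295.8 251.5] 18 898.09283 [455.   21.7  27.6]
[307. 270.] 31 866.89154 [440.5 -30.4  27.4]
[328.7 281.9] 49 848.53906 [453.7 -82.9  27.2]
[354.6 283.6] 62 846.7413 [ 490.2 -123.    27.2]
bowl 13.05
jar 8.0625
cup 42.451388888888886
```

View pics/s2.png

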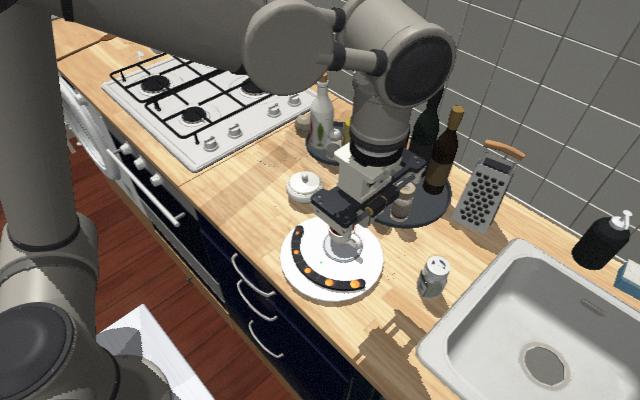

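The strip is back at its rest height, with dots at z ≈ 27 as before. The bowl (305,187), jar (433,275) and cup (343,245, partly hidden by the gripper) all look in place.

```bash
python3 -c "
from workcell import ticket; print(ticket.finish_job())"
```

```text
the job is handed in; nothing more can be done
None
```

I slid the closed fingertips over all five dots in one stroke, at about 3–7 N of downward force, then lifted the hand away. In the last picture the strip was back at rest height and the bowl and jar had not moved; the cup looked in place but was partly hidden by the gripper. I've handed the job in, but it returned no verdict.

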